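Build a level vee rest for a tube

ROBOT

A 7-joint arm with a two-finger parallel gripper is mounted at the origin on a cart in front of the work surface, level with it; the furniture and walls round the work are solid. World frame = base frame: x ahead of the robot, y to its left, z up, the work surface at z = 0. Lengths are in m, angles in rad, forces in N, time in s.
With the tool pointing down it reaches from about 0.425 to 0.875 m from the base axis. Payload 4.7 kg.
Tool frame: the origin (TCP) lies at the very end of the fingers, on their centre line; the grasp point (between the pads) lies 19 mm behind it; z points along the fingers, y is the line along which they close (so a half turn about z gives the same grasp; the last joint's range is limited). The gripper opens to 85 mm and grips with 20 to 120 N. Pads are 22 mm wide; open, the fingers measure 114 mm over their backs; the gripper's body (76 mm by 85 mm) begins 54 mm behind the grasp point. The pads swing forward as they close: fully open they stand 13 mm farther back than shut.
Start: joints at [1.354, 0.321, -0.07, 1.45, 0.023, 1.371, -0.057], TCP at [0.149, -0.633, 0.231] pointing down, gripper open.
Joint ranges: [-2.86, 2.86], [-0.3, 2.09], [-1.38, 1.24], [0.06, 2.45], [-1.56, 4.7], [0.09, 2.05], [-2.69, 2.69]. Speed limits (rad/s): [2.57, 2.57, 3.14, 3.14, 3.14, 3.14, 3.14].

INTERFACE

Orientations are given as a 3x3 rotation matrix whose columns are the frame's x, y, z axes.
In Python, from bench import * gives the robot as it stands.
- The arm moves only by the shell command python3 -m inch 'ROWS'. ROWS is JSON, a list of rows, each a list of 3 entries, a list of its own where there are three numbers: the shift along the tool's x, y, z in m, then the turn, a rotation vector about the tool's x, y, z in rad, then the opening, from -1 (shut) to 1 (fully open), so that 0 is half open. A call has 1 to 10 rows; each row shifts and turns the commanded pose from where the row before left it, along the tool's axes as they then stand; what a row does not reach is not made up. A row lasts 1/12 s, in which the tool goes at most 41.7 mm and 7.16 degrees, less where a joint would pass 70% of its speed; a pose out of reach is approached as far as the arm can. A call with a gripper value outside its range is refused whole. The fingers move at their own pace and stop on an object; the grip force is fixed at half the most. Time passes only in rows, so rows that do not move let the fingers close. It gives the time, the measured TCP pose, the force, the opening and the grip force at its end, in the units of the state.
- get_state(): the state, without advancing time (a new reading comes with each control period).
- capture(name): name is "scene" or "side" or "wrist"; returns the picture (384x512x3 uint8, blue, green, red); there is no depth.
- get_calibration(name): a dict with "intrinsics" (3x3 intrinsics, pixels), "R" (3x3) and "t" (3): a world point X has camera coordinates R X + t. Camera axes: x right, y down, z forward; pixel columns grow to the right and rows downward; lengths in m; the calibration is good to about 2 mm. The wrist camera is an equidistant fisheye: a pixel r from the principal point sees the ray r / f radians off the axis. A picture is of the moment at which its call begins: read the wrist's pose just before it. get_calibration takes no time and is no camera call; for the wrist camera it gives the pose at the moment of the call.
- hand_in(): hands the job in; it is judged then, once.
The state is a dict: "clock": time; "joint_positions": joint angles; "qd": joint speeds; "tau": joint torques, N m; "ee_pos": TCP position; "ee_rot": TCP orientation; "force": force on the tool from outside, world axes, zero at the start; "moment": the same for the moment, N m; "opening": finger opening in m; "finger_force": force on a finger pad.
Only numpy, scipy, OpenCV 4.12 (cv2) and the standard library are available. Lean on these libraries where they do the work, as an engineer would, in place of code of your own. Each camera call takes 0.05 s, during which the arm holds its last target. There are 200 camera calls.

TASK

Build the rest and lay the tube on it level: first seat the round riser in the dished top of the shorter of the two fixed stands, then seat a vee head in the dish of the riser and the other in the dish of the taller stand, both vees in line from stand to stand. Last, lay the tube along both vees, sticking out about equally at the two ends, and let go of everything.

Things in the scene. Friction and masses are not known exactly. Their poses are not given: they have to be found in the camera images.
- plate_mid (a point): Dark steel base plate 80 x 190 x 8 mm, fixed on 16 mm feet, with the two stands on it. Point: centre of its top face, 24 mm above the bench, midway between the stands. Its y axis runs from stand to stand (110 mm apart, at +55 and -55 mm; which is at which end varies); z up. The tube finally lies with its axis 113.5 mm above this point.
- short_seat (a point): Shorter fixed stand: rim 26 mm above the plate (50 mm above the bench), 54 mm across, with a 64 mm flange at the foot. Point: centre of the rim plane. In its top a conical dish, 46 mm across at the rim, 24 mm at the floor, 17 mm deep; a foot seats with its shoulder resting on the rim, about 0.8 mm free all round.
- tall_seat (a point): Taller fixed stand: rim 76 mm above the plate (100 mm above the bench), otherwise like the shorter one, with the same dish. Point: centre of the rim plane. Behind the work, from x = 0.54 m on, stand solid equipment: the grinder (to 0.27 m high) behind the loose parts, two ducts (from x = 0.58, to 0.3 m high) behind the stands.
- riser (a point): Round steel riser, 66 mm high in all, about 0.45 kg: a plain cylinder 54 mm across and 50 mm high, below it a tapered foot (16 mm deep, 22 mm across its end, 44 mm at the shoulder), in its top the same dish as in the stands. It stands on its foot. Point: centre, 33 mm above the foot's end, 33 mm below its rim. z up. Seated, the point is 17 mm and the riser's rim 50 mm above the stand's rim.
- vee_a (a point): One of two alike vee heads: steel block 52 x 52 x 34 mm, a 90 degree vee along its top, below it a tapered foot (16 mm deep, 22 mm across its end, 44 mm at the shoulder); 50 mm high in all, 0.35 kg, standing on its foot. Point: centre, 25 mm above the foot's end. y runs along the vee, z up; plain side faces at +x and -x, 52 mm apart. Vee bottom 3 mm, top edges 25 mm above the point. Seated, the point is 9 mm above the rim below.
- vee_b (a point): One of two alike vee heads: steel block 52 x 52 x 34 mm, a 90 degree vee along its top, below it a tapered foot (16 mm deep, 22 mm across its end, 44 mm at the shoulder); 50 mm high in all, 0.35 kg, standing on its foot. Point: centre, 25 mm above the foot's end. y runs along the vee, z up; plain side faces at +x and -x, 52 mm apart. Vee bottom 3 mm, top edges 25 mm above the point. Seated, the point is 9 mm above the rim below.
- tube (a point): Steel tube, 36 mm outside diameter, 170 mm long, about 0.5 kg, lying on the bench. Point: its centre, on the axis. Its x axis runs along the tube. Lying in a vee head its axis is 28.5 mm above the head's point.
Things that resemble listed ones, but are neither listed nor needed, are in the scene too. What is shaped like the part that bears vee_b but red is not meant.

How it is judged:
By the outcome, as a careful person would: the job done as asked, in the order asked, and still so for the second after the job is handed in, with the robot touching nothing.
It also fails if it takes over 72 s, if anything falls off the work surface, if the arm or the gripper's body presses on something with over 40 N, if the wrist force passes 120 N, or if a joint passes its speed limit or range.

## Working session

There is one attempt and no reset: what is moved stays moved. The work goes in short steps, Python scripts to look and compute and a shell command to move; the robot and the scene stay as the last step left them, time stands still between calls to the robot, and variables do not carry over. Pictures are saved under pics/ and viewed, at most 10 in all, crops included, and the job is handed in when it is done.

```bash
ls; mkdir -p pics
python3 - <<'E'
from bench import *
import cv2,numpy as np
s=get_state();print({k:np.round(v,3).tolist() for k,v in s.items()})
for n in("scene","side","wrist"):
    c=get_calibration(n);print(n,np.round(c["intrinsics"],1).tolist(),np.round(c["R"],3).tolist(),np.round(c["t"],3).tolist())
    cv2.imwrite(f"pics/{n}0.png",capture(n))
a=[cv2.imread(f"pics/{n}0.png") for n in("scene","side")]
cv2.imwrite("pics/both0.png",cv2.resize(a[0],(800,600)));cv2.imwrite("pics/side0b.png",cv2.resize(a[1],(800,600)))
E
```

```text
pics
{'clock': 0.0, 'joint_positions': [1.354, 0.322, -0.07, 1.452, 0.023, 1.371, -0.057], 'qd': [-0.0, 0.0, 0.001, -0.002, 0.001, -0.001, -0.0], 'tau': [-0.001, -49.358, -0.382, -31.433, 0.013, 0.011, -0.0], 'ee_pos': [0.148, -0.632, 0.23], 'ee_rot': [[0.973, 0.229, -0.001], [0.229, -0.973, 0.002], [-0.0, -0.002, -1.0]], 'force': [-0.227, 0.494, 0.664], 'moment': [-0.01, -0.002, 0.046], 'finger_force': 0.0, 'opening': 0.085}
scene [[358.1, 0.0, 253.5], [0.0, 358.1, 193.2], [0.0, 0.0, 1.0]] [[0.52, -0.854, -0.005], [-0.614, -0.37, -0.697], [0.593, 0.366, -0.717]] [-0.315, 0.466, 0.645]
side [[379.9, 0.0, 253.8], [0.0, 379.9, 191.4], [0.0, 0.0, 1.0]] [[-0.961, -0.276, -0.009], [-0.149, 0.546, -0.824], [0.233, -0.791, -0.566]] [0.621, 0.161, 1.283]
wrist [[297.3, 0.0, 254.7], [0.0, 297.3, 194.3], [0.0, 0.0, 1.0]] [[0.229, -0.973, -0.002], [-0.922, -0.218, 0.32], [-0.312, -0.071, -0.947]] [-0.648, -0.043, 0.381]
```

View pics/both0.png

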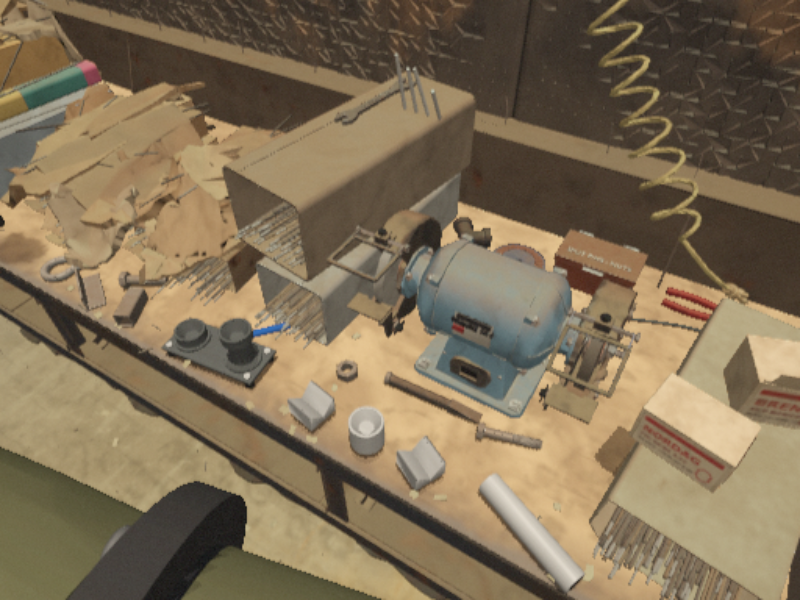

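View pics/side0b.png

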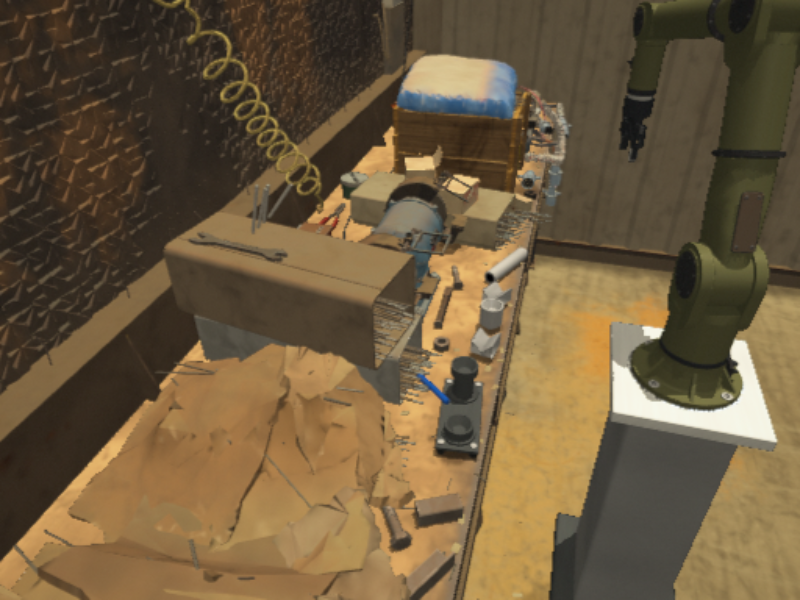

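The scene picture at 800x600 shows:
- The plate, with the short stand at (190,330) and the tall stand at (237,335).
- A vee at (312,405), the riser at (367,430) and a second vee at (420,462).
- The tube at (530,530).

There's no red part in view. The look-alikes are a nut at (346,370) and the bars and bolt behind. The side picture agrees: short (458,425), tall (463,366), vee (485,343), riser (491,303), vee (496,292), tube (505,265).

```bash
cat > h.py <<'E'
from bench import *
import cv2,numpy as np
from scipy.spatial.transform import Rotation as Rot
def ray(c,uv):
    K,R,t=[np.array(c[k]) for k in("intrinsics","R","t")]
    d=np.array([(uv[0]-K[0,2])/K[0,0],(uv[1]-K[1,2])/K[1,1]])
    if c.get("fish"):
        th=np.hypot(*d); d=d/max(th,1e-9); v=np.array([d[0]*np.sin(th),d[1]*np.sin(th),np.cos(th)])
    else: v=np.array([*d,1.])
    v=R.T@v; return -R.T@t, v/np.linalg.norm(v)
def plane(c,uv,z):
    o,v=ray(c,uv); return o+v*(z-o[2])/v[2]
def tri(rs):
    A=sum(np.eye(3)-np.outer(v,v) for o,v in rs);b=sum((np.eye(3)-np.outer(v,v))@o for o,v in rs)
    p=np.linalg.solve(A,b);return p,max(np.linalg.norm(np.cross(p-o,v)) for o,v in rs)
def proj(c,P):
    K,R,t=[np.array(c[k]) for k in("intrinsics","R","t")]
    q=R@np.array(P)+t
    if c.get("fish"):
        r=np.hypot(q[0],q[1]);th=np.arctan2(r,q[2]);q=np.array([q[0]/r*th,q[1]/r*th,1])
    q=q/q[2] if not c.get("fish") else q
    return np.array([K[0,0]*q[0]+K[0,2],K[1,1]*q[1]+K[1,2]])
def cal(n):
    c=dict(get_calibration(n));c["fish"]=n=="wrist";return c
def rd(R): # rotvec in tool frame etc
    return np.round(Rot.from_matrix(R).as_rotvec(),4)
def goto(p,yaw=None,up=None):
    """print tool shift and turn to reach TCP p with tool-down and tool x at yaw"""
    s=get_state();R=np.array(s["ee_rot"]);e=np.array(s["ee_pos"])
    print("shift",np.round(R.T@(np.array(p)-e),4).tolist(),"rows>=",round(np.linalg.norm(np.array(p)-e)/.0417,1))
    if yaw is not None:
        c,sn=np.cos(yaw),np.sin(yaw);T=np.array([[c,sn,0],[sn,-c,0],[0,0,-1.]])
        r=Rot.from_matrix(R.T@T).as_rotvec();print("turn",np.round(r,4).tolist(),"rows>=",round(np.degrees(np.linalg.norm(r))/7.16,1))
def st():
    s=get_state();R=np.array(s["ee_rot"])
    print("t",round(s["clock"],2),"p",np.round(s["ee_pos"],4).tolist(),"yaw",round(float(np.arctan2(R[1,0],R[0,0])),4),"z",np.round(R[:,2],4).tolist(),"F",np.round(s["force"],1).tolist(),"op",round(s["opening"],4),"ff",np.round(s["finger_force"],1),"q",np.round(s["joint_positions"],2).tolist())
E
python3 - <<'E'
from h import *
a,b=cal("scene"),cal("side")
for n,p,q in[("short",(190,329),(458,425)),("tall",(236,327),(463,366)),("veeL",(312,405),(485,343)),("riser",(367,418),(491,303)),("veeR",(420,462),(496,292)),("tube",(530,530),(505,265))]:
    P,e=tri([ray(a,np.array(p)*.64),ray(b,np.array(q)*.64)]);print(n,P.round(3),e.round(4))
R=np.array(get_state()["ee_rot"]);w=cal("wrist");Rw,t=np.array(w["R"]),np.array(w["t"])
print("cam in tool",(R.T@(-Rw.T@t-get_state()["ee_pos"])).round(4),(R.T@Rw.T).round(3).tolist())
# enlarged crop
im=cv2.imread("pics/scene0.png");cv2.imwrite("pics/crop0.png",cv2.resize(im[190:385,95:385],(800,538),interpolation=cv2.INTER_CUBIC))
E
```

```text
short [0.434 0.322 0.046] 0.0002
tall [0.449 0.214 0.098] 0.0016
veeL [0.426 0.048 0.031] 0.0002
riser [ 0.432 -0.055  0.07 ] 0.0004
veeR [ 0.429 -0.15   0.038] 0.0023
tube [ 0.428 -0.324  0.015] 0.0013
cam in tool [ 0.0815 -0.0007 -0.1432] [[0.0, -0.947, -0.32], [1.0, 0.001, -0.0], [0.0, -0.32, 0.947]]
```

View pics/crop0.png

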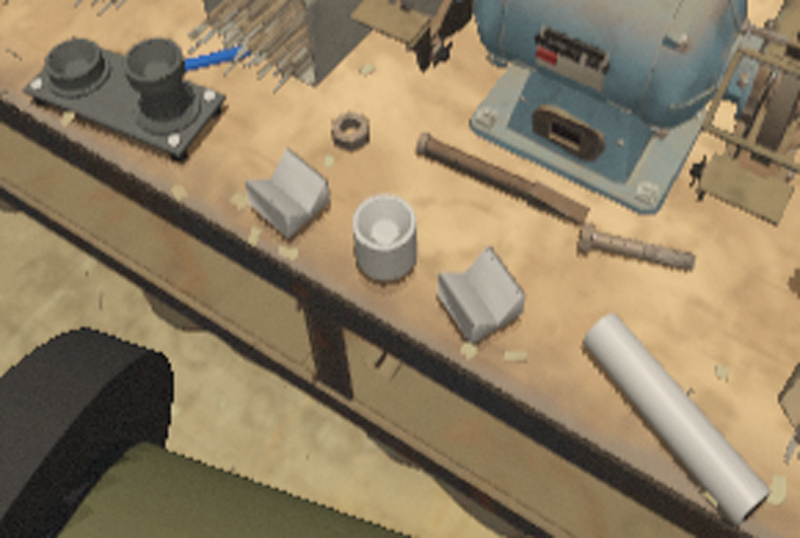

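In the crop, (x,y), there's one each of the riser (385,238) and the tube (670,415), and two grey vees at (288,192) and (480,293). Both stands are on the dark plate, short (75,65) and tall (155,65). The nut (350,130) and the bolts (500,180), (635,248) don't fit any description, and nothing red rivals the riser or the tall stand. Next I'll move the wrist camera over the work.

```bash
python3 -m inch '[[[0.0262,-0.0267,-0.0067],[0,0,0],1],[[0.0262,-0.0267,-0.0067],[0,0,0],1],[[0.0262,-0.0267,-0.0067],[0,0,0],1],[[0.0262,-0.0267,-0.0067],[0,0,0],1],[[0.0262,-0.0267,-0.0067],[0,0,0],1],[[0.0262,-0.0267,-0.0067],[0,0,0],1],[[0.0262,-0.0267,-0.0067],[0,0,0],1],[[0.0262,-0.0267,-0.0067],[0,0,0],1],[[0.0262,-0.0267,-0.0067],[0,0,0],1],[[0.0262,-0.0267,-0.0067],[0,0,0],1]]'
python3 -m inch '[[[0.0262,-0.0267,-0.0067],[0,0,0],1],[[0.0262,-0.0267,-0.0067],[0,0,0],1],[[0.0262,-0.0267,-0.0067],[0,0,0],1],[[0.0262,-0.0267,-0.0067],[0,0,0],1],[[0.0262,-0.0267,-0.0067],[0,0,0.115],1],[[0,0,0],[0,0,0.115],1],[[0,0,0],[0,0,0],1]]'
python3 - <<'E'
from h import *
import pickle
st();c=cal("wrist");im=capture("wrist");pickle.dump((c,im),open("w1.pkl","wb"));cv2.imwrite("pics/w1.png",cv2.resize(im,(800,600)))
goto([.45,.15,.33],0)
E
```

```text
clock: 0.98
ee_pos: [0.3431, -0.3111, 0.2985]
ee_rot: [[0.974, 0.229, -0.0], [0.229, -0.974, -0.0], [-0.0, 0.0, -1.0]]
force: [0.9, -1.0, -0.4]
opening: 0.0854
finger_force: 0.0
clock: 1.57
ee_pos: [0.4395, -0.1527, 0.3318]
ee_rot: [[1.0, 0.011, 0.001], [0.011, -1.0, -0.001], [0.001, 0.001, -1.0]]
force: [0.1, -0.1, 0.1]
opening: 0.0859
finger_force: 0.0
t 1.57 p [0.4395, -0.1527, 0.3318] yaw 0.0106 z [0.0006, -0.0008, -1.0] F [0.1, -0.1, 0.1] op 0.0859 ff 0.0 q [0.91, -0.1, -0.58, 1.7, -0.05, 1.52, -1.22]
shift [0.0151, -0.3045, 0.001] rows>= 7.3
turn [0.0008, 0.0005, 0.012] rows>= 0.1
```

View pics/w1.png

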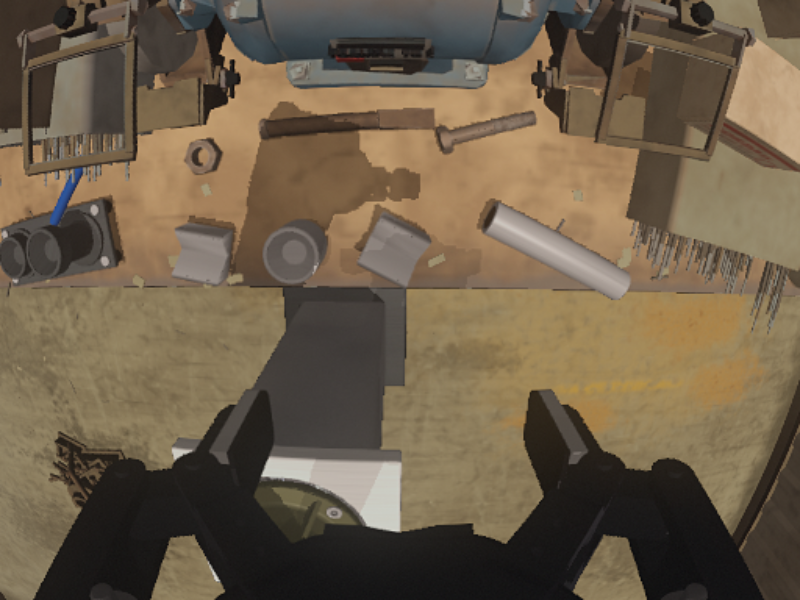

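The wrist picture shows, in 800x600: the stands at (15,255) and (48,252), vee B at (203,252), the riser at (294,250), vee A at (395,248), and the tube from (492,217) to (620,285). I'll take a second view farther left.

```bash
python3 -m inch '[[[0.002,-0.038,0],[0,0,0],1],[[0.002,-0.038,0],[0,0,0],1],[[0.002,-0.038,0],[0,0,0],1],[[0.002,-0.038,0],[0,0,0],1],[[0.002,-0.038,0],[0,0,0],1],[[0.002,-0.038,0],[0,0,0],1],[[0.002,-0.038,0],[0,0,0],1],[[0.001,-0.038,0],[0,0,0.012],1],[[0,0,0],[0,0,0],1]]'
python3 - <<'E'
from h import *
import pickle
st();c=cal("wrist");im=capture("wrist");pickle.dump((c,im),open("w2.pkl","wb"));cv2.imwrite("pics/w2.png",cv2.resize(im,(800,600)))
E
```

```text
clock: 2.37
ee_pos: [0.4496, 0.1563, 0.3315]
ee_rot: [[1.0, 0.009, 0.0], [0.009, -1.0, 0.003], [0.0, -0.003, -1.0]]
force: [-0.9, 0.7, -0.7]
opening: 0.0853
finger_force: 0.0
t 2.37 p [0.4496, 0.1563, 0.3315] yaw 0.0086 z [0.0003, 0.0031, -1.0] F [-0.9, 0.7, -0.7] op 0.0853 ff 0.0 q [0.68, -0.09, -0.99, 1.67, -0.08, 1.52, -1.86]
```

View pics/w2.png

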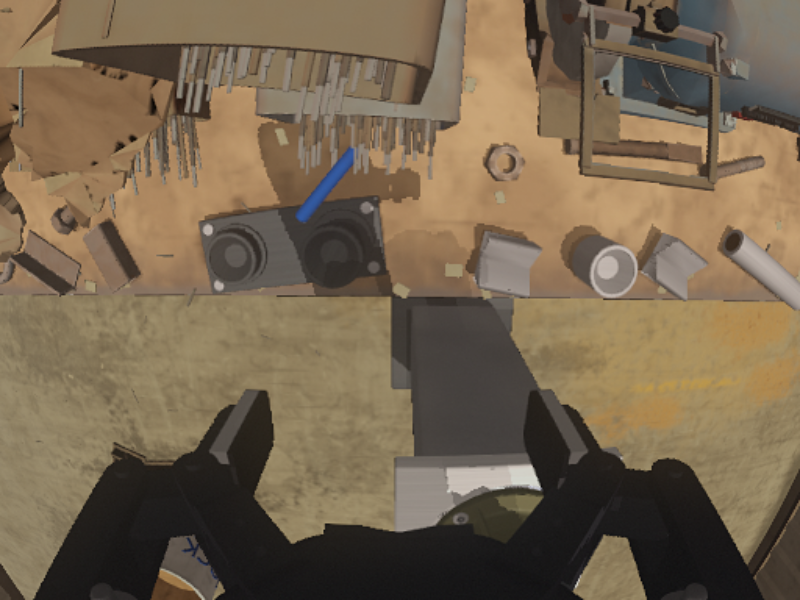

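The picture shows the short stand rim at (235,255), the tall rim at (335,247), and the plate bolts at (207,230), (366,208), (374,267) and (219,286). The vees are at (505,262) and (675,264), and the riser rim at (612,267). I'll enlarge the key regions in one sheet so I can pick edges.

Run:
```python
from h import *
import pickle
(c1,a),(c2,b)=[pickle.load(open(f"w{i}.pkl","rb")) for i in(1,2)]
# crops 100x75 px -> x4 = 400x300 tiles (grid each 20px)
def tile(im,x,y):
    t=cv2.resize(im[y:y+75,x:x+100],(400,300),interpolation=cv2.INTER_CUBIC)
    t=np.clip(t.astype(float)*1.3,0,255).astype(np.uint8)
    for k in range(0,100,20): cv2.putText(t,str(x+k),(k*4,8),0,.3,(0,255,0));cv2.line(t,(k*4,0),(k*4,300),(0,255,0),1) if 0 else cv2.line(t,(k*4,10),(k*4,14),(0,255,0),1)
    for k in range(0,75,15): cv2.putText(t,str(y+k),(0,k*4+4),0,.3,(0,255,255));
    return t
cv2.imwrite("pics/sheet.png",np.vstack([np.hstack([tile(a,105,125),tile(a,190,120)]),np.hstack([tile(b,295,130),tile(b,365,125)])]))
```

```text
(no output)
```

View pics/sheet.png

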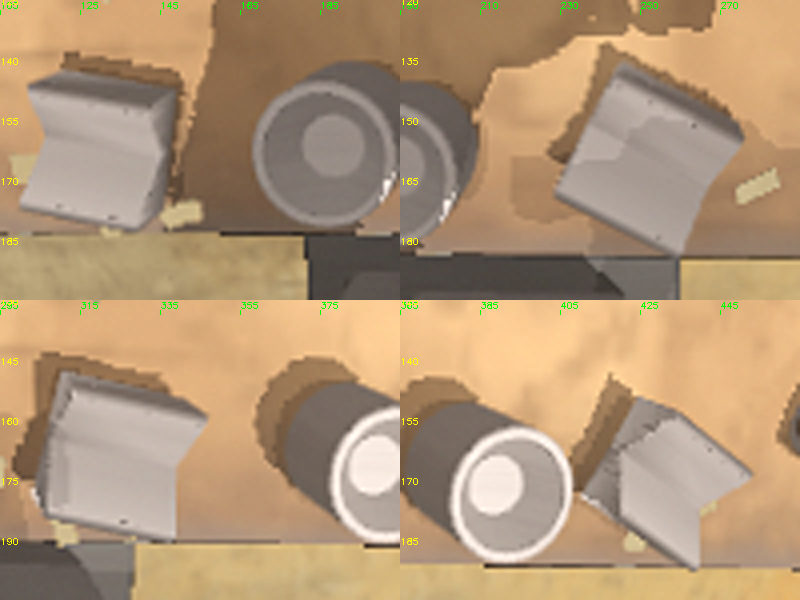

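In the sheet, the riser rim centres are at (186,163) in w1 and (393,173.5) in w2, both in raw pixels. The vee corners are readable too, and both grooves run roughly along the bench front. Now I'll triangulate.

Run:
```python
from h import *
import pickle
(c1,a),(c2,b)=[pickle.load(open(f"w{i}.pkl","rb")) for i in(1,2)]
T=lambda p,q:[x.round(4).tolist() for x in tri([ray(c1,p),ray(c2,q)])]
print("riser",T((186,163),(393,173.5)))
for n,p,q in[("L B",(144.5,152),(346.75,158.75)),("L D",(139.5,182.5),(338.75,189.5)),("L C",(109.9,176.8),(306.25,183.75)),("R B",(275,155.5),(452.75,168)),("R D",(260,183.5),(439.25,192))]:print(n,T(p,q))
for n,c,ps in[("L",c1,[(112,146.3),(144.5,152),(109.9,176.8),(139.5,182.5)]),("R",c1,[(244,140),(275,155.5),(229,166.5),(260,183.5)])]:
    P=np.array([plane(c,p,.05)for p in ps]);d=P[0]-P[1]+P[2]-P[3];print(n,P.round(4).tolist(),"c",P.mean(0).round(4),"groove yaw deg",np.degrees(np.arctan2(d[1],d[0])).round(1),"w/l",np.linalg.norm((P[0]+P[1]-P[2]-P[3])/2).round(4),np.linalg.norm(d/2).round(4))
# tube
def mask(im,x0,x1,y0,y1):
    h=cv2.cvtColor(im,cv2.COLOR_BGR2HSV);m=np.zeros(im.shape[:2],np.uint8);m[y0:y1,x0:x1]=((h[...,1]<60)&(h[...,2]>90))[y0:y1,x0:x1]*255
    m=cv2.morphologyEx(m,cv2.MORPH_OPEN,np.ones((3,3)));cs,_=cv2.findContours(m,0,1);return max(cs,key=cv2.contourArea)
k=mask(a,300,408,120,195);r=cv2.minAreaRect(k);bx=cv2.boxPoints(r);print("tube px",bx.round(1).tolist())
P=np.array([plane(c1,p,.018) for p in bx]);print(P.round(4).tolist(),P.mean(0).round(4))
# bolts
h=cv2.cvtColor(b,cv2.COLOR_BGR2GRAY);B=[]
for u,v in[(207,230),(366,208),(374,267),(219,286)]:
    u,v=int(u*.64),int(v*.64);w=h[v-5:v+6,u-5:u+6].astype(float);m=w>w.max()*.75;yy,xx=np.nonzero(m);B.append(plane(c2,(u-5+xx.mean(),v-5+yy.mean()),.024))
B=np.array(B);m=B.mean(0);d=B[0]+B[3]-B[1]-B[2];print("bolts",B.round(4).tolist(),"mid",m.round(4),"yaw y-axis",np.degrees(np.arctan2(d[1],d[0])).round(2))
d=d/np.linalg.norm(d);print("short",(m+.055*d).round(4),"tall",(m-.055*d).round(4))
for i,(P) in enumerate([(m+.055*d)+[0,0,.026],(m-.055*d)+[0,0,.076]]):
    print("proj rim w1,w2",proj(c1,P).round(1),proj(c2,P).round(1), "x800/512",(proj(c2,P)/.64).round(0))
v=b.copy()
for P,z in(((m+.055*d),.05),((m-.055*d),.1)):
    pts=np.array([proj(c2,[P[0]+.027*np.cos(t),P[1]+.027*np.sin(t),z]) for t in np.linspace(0,6.28,60)])
    cv2.polylines(v,[np.int32(pts*16)],False,(0,255,0),1,cv2.LINE_AA,4)
    pts=np.array([proj(c2,[P[0]+.023*np.cos(t),P[1]+.023*np.sin(t),z]) for t in np.linspace(0,6.28,60)])
    cv2.polylines(v,[np.int32(pts*16)],False,(0,0,255),1,cv2.LINE_AA,4)
o=b[125:190,120:260];n=v[125:190,120:260]
o=np.clip(o.astype(float)*2.2,0,255).astype(np.uint8);cv2.imwrite("pics/st.png",cv2.resize(np.vstack([o,n]),(646,600),interpolation=cv2.INTER_NEAREST))
```

```text
riser [[0.4287, -0.0539, 0.0654], 0.0003]
L B [[0.443, 0.0173, 0.0433], 0.0009]
L D [[0.3957, 0.0278, 0.0497], 0.0008]
L C [[0.4049, 0.0798, 0.0503], 0.0002]
R B [[0.4383, -0.1818, 0.0514], 0.0007]
R D [[0.3951, -0.1607, 0.0511], 0.0002]
L [[0.454, 0.0703, 0.05], [0.4433, 0.0148, 0.05], [0.4046, 0.0801, 0.05], [0.395, 0.0278, 0.05]] c [0.4242 0.0482 0.05  ] groove yaw deg 79.3 w/l 0.0501 0.0548
R [[0.4596, -0.1367, 0.05], [0.4373, -0.1819, 0.05], [0.4202, -0.1147, 0.05], [0.3945, -0.1607, 0.05]] c [ 0.4279 -0.1485  0.05  ] groove yaw deg 62.3 w/l 0.0464 0.0515
tube px [[309.3999938964844, 148.60000610351562], [319.5, 129.0], [406.70001220703125, 174.0], [396.5, 193.6999969482422]]
[[0.4433, -0.2382, 0.018], [0.475, -0.2529, 0.018], [0.4067, -0.417, 0.018], [0.3705, -0.4022, 0.018]] [ 0.4239 -0.3276  0.018 ]
bolts [[0.4581, 0.3559, 0.024], [0.4792, 0.1879, 0.024], [0.4175, 0.1826, 0.024], [0.3976, 0.349, 0.024]] mid [0.4381 0.2689 0.024 ] yaw y-axis 96.99
short [0.4314 0.3235 0.024 ] tall [0.4448 0.2143 0.024 ]
proj rim w1,w2 [  6.6 165.1] [146.5 166.1] x800/512 [229. 260.]
proj rim w1,w2 [ 26.6 162.2] [211.1 164.4] x800/512 [330. 257.]
```

View pics/st.png

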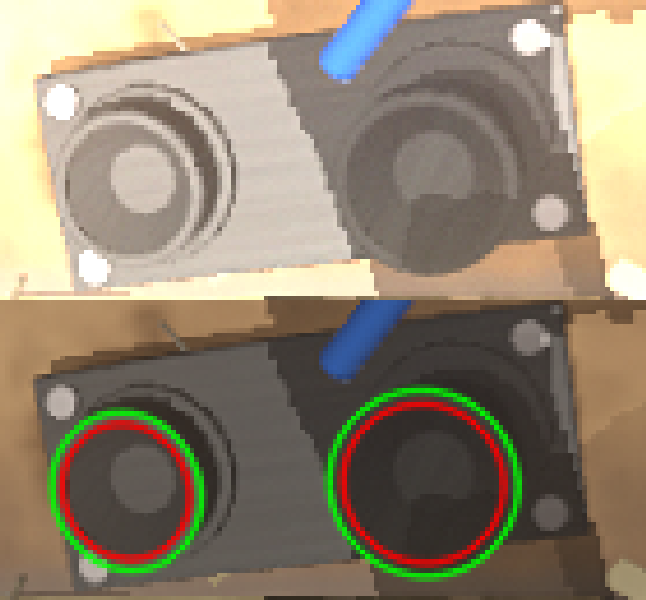

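The bolts give plate y at 97.0°, with its midpoint near (0.438,0.269). The observed rims are centred about 1.3 px right of the projected ones, so short is near (0.433,0.3215) and tall near (0.445,0.212). Triangulated rim heights are about 0.05 and 0.10, and the riser rim is at 0.065, which agrees with the text. I'll go for the riser with yaw 90°, keeping the camera away from the grinder.

```bash
python3 -m inch '[[[-0.0032,0.035,0],[0,0,0],1],[[-0.0032,0.035,0],[0,0,0],1],[[-0.0032,0.035,0],[0,0,0],1],[[-0.0032,0.035,0],[0,0,0],1],[[-0.0032,0.035,0],[0,0,0],1],[[-0.0032,0.035,0.01],[0,0,-0.12],1],[[0,0,0.018],[0,0,-0.12],1],[[0,0,0.018],[0,0,-0.12],1],[[0,0,0.018],[0,0,-0.12],1],[[0,0,0.018],[0,0,-0.12],1]]'
python3 -m inch '[[[0,0,0.018],[0,0,-0.12],1],[[0,0,0.018],[0,0,-0.12],1],[[0,0,0.018],[0,0,-0.12],1],[[0,0,0.018],[0,0,-0.12],1],[[0,0,0.018],[0,0,-0.12],1],[[0,0,0.018],[0,0,-0.12],1],[[0,0,0.018],[0,0,-0.12],1],[[0,0,0.018],[0,0,-0.12],1],[[0,0,0],[0,0,0],1]]'
python3 - <<'E'
from h import *
st();goto([.4287,-.0539,.025],np.pi/2)
import pickle
(c2,b)=pickle.load(open("w2.pkl","rb"))
print("short",plane(c2,(148.8,165.1),.05).round(4),"tall",plane(c2,(213.2,164.2),.1).round(4))
E
```

```text
clock: 3.25
ee_pos: [0.43, -0.0636, 0.2482]
ee_rot: [[0.826, 0.564, -0.001], [0.564, -0.826, -0.0], [-0.001, -0.0, -1.0]]
force: [0.3, 0.6, -0.9]
opening: 0.0852
finger_force: 0.0
clock: 4.0
ee_pos: [0.4273, -0.0626, 0.1019]
ee_rot: [[0.014, 1.0, -0.007], [1.0, -0.014, 0.001], [0.001, -0.007, -1.0]]
force: [-0.3, -0.1, -1.2]
opening: 0.0858
finger_force: 0.0
t 4.0 p [0.4273, -0.0626, 0.1019] yaw 1.5569 z [-0.0073, 0.0014, -1.0] F [-0.3, -0.1, -1.2] op 0.0858 ff 0.0 q [0.69, -0.01, -0.6, 2.1, -0.0, 1.06, 0.08]
shift [0.0086, 0.0018, 0.0769] rows>= 1.9
turn [-0.0073, -0.0014, -0.0139] rows>= 0.1
short [0.433  0.3195 0.05  ] tall [0.4451 0.2115 0.1   ]
```

```bash
python3 -m inch '[[[0.0086,0.0018,0.01],[-0.007,-0.001,-0.014],1],[[0,0,0.025],[0,0,0],1],[[0,0,0.025],[0,0,0],1],[[0,0,0.017],[0,0,0],1],[[0,0,0],[0,0,0],1],[[0,0,0],[0,0,0],-1],[[0,0,0],[0,0,0],-1],[[0,0,0],[0,0,0],-1],[[0,0,0],[0,0,0],-1],[[0,0,0],[0,0,0],-1]]'; python3 -m inch '[[[0,0,0],[0,0,0],-1],[[0,0,0],[0,0,0],-1]]';python3 -c "
from h import *
st()"
```

```text
clock: 4.83
ee_pos: [0.4339, -0.053, 0.0302]
ee_rot: [[0.002, 1.0, 0.008], [1.0, -0.002, -0.003], [-0.003, 0.008, -1.0]]
force: [-3.7, -0.2, 5.8]
opening: 0.053
finger_force: 60.9
clock: 5.0
ee_pos: [0.4339, -0.053, 0.0301]
ee_rot: [[0.002, 1.0, 0.008], [1.0, -0.002, -0.003], [-0.003, 0.008, -1.0]]
force: [-3.1, -0.3, 5.4]
opening: 0.0527
finger_force: 60.9
t 5.0 p [0.4339, -0.053, 0.0301] yaw 1.5685 z [0.0078, -0.0029, -1.0] F [-3.1, -0.3, 5.4] op 0.0527 ff 60.9 q [0.66, 0.12, -0.62, 2.16, 0.09, 0.88, -0.02]
```

```bash
python3 -m inch '[[[0,0,-0.02],[0,0,0],-1],[[0,0,-0.03],[0,0,0],-1],[[0,0,-0.03],[0,0,0],-1],[[0,0,-0.03],[0,0,0],-1],[[0,0,-0.03],[0,0,0],-1],[[0,0,0],[0,0,0],-1],[[0,0,0],[0,0,0],-1]]';python3 - <<'E'
from h import *
import pickle
st();goto([.433,.3203,.17],np.pi/2)
c=cal("wrist");im=capture("wrist");pickle.dump((c,im),open("w3.pkl","wb"))
for n in("scene","side"):cv2.imwrite(f"pics/{n}3.png",capture(n))
E
```

```text
clock: 5.58
ee_pos: [0.4335, -0.0524, 0.1702]
ee_rot: [[0.002, 1.0, 0.011], [1.0, -0.002, -0.003], [-0.003, 0.011, -1.0]]
force: [-0.9, -0.1, -5.9]
opening: 0.0527
finger_force: 64.3
t 5.58 p [0.4335, -0.0524, 0.1702] yaw 1.5688 z [0.0112, -0.0033, -0.9999] F [-0.9, -0.1, -5.9] op 0.0527 ff 64.3 q [0.7, -0.1, -0.6, 2.02, -0.06, 1.19, 0.12]
shift [0.3727, -0.0012, -0.001] rows>= 8.9
turn [0.0112, 0.0033, -0.002] rows>= 0.1
```

```bash
python3 -m inch '[[[0.037,0,0],[0.011,0.003,0],-1],[[0.037,0,0],[0,0,0],-1],[[0.037,0,0],[0,0,0],-1],[[0.037,0,0],[0,0,0],-1],[[0.037,0,0],[0,0,0],-1],[[0.037,0,0],[0,0,0],-1],[[0.037,0,0],[0,0,0],-1],[[0.037,0,0],[0,0,0],-1],[[0.037,0,0],[0,0,0],-1],[[0.037,0,0],[0,0,0],-1]]';python3 -m inch '[[[0,0,0],[0,0,0],-1],[[0,0,0],[0,0,0],-1],[[0,0,0],[0,0,0],-1]]';python3 - <<'E'
from h import *
import pickle
st();goto([.433,.3203,.066],np.pi/2)
c=cal("wrist");im=capture("wrist");pickle.dump((c,im),open("w4.pkl","wb"));cv2.imwrite("pics/w4.png",cv2.resize(im[110:300,100:400],(800,507),interpolation=cv2.INTER_CUBIC))
E
```

```text
clock: 6.57
ee_pos: [0.432, 0.3187, 0.1671]
ee_rot: [[0.002, 1.0, -0.007], [1.0, -0.002, 0.001], [0.001, -0.007, -1.0]]
force: [1.7, -0.4, -4.2]
opening: 0.053
finger_force: 64.2
clock: 6.82
ee_pos: [0.4319, 0.3171, 0.1671]
ee_rot: [[0.0, 1.0, -0.008], [1.0, -0.0, 0.0], [0.0, -0.008, -1.0]]
force: [0.3, -0.8, -4.4]
opening: 0.0524
finger_force: 64.2
t 6.82 p [0.4319, 0.3171, 0.1671] yaw 1.5703 z [-0.0076, 0.0003, -1.0] F [0.3, -0.8, -4.4] op 0.0524 ff 64.2 q [0.21, 0.25, -1.0, 1.79, 0.22, 1.23, -0.85]
shift [0.0031, 0.0018, 0.1011] rows>= 2.4
turn [-0.0076, -0.0003, -0.0005] rows>= 0.1
```

View pics/w4.png

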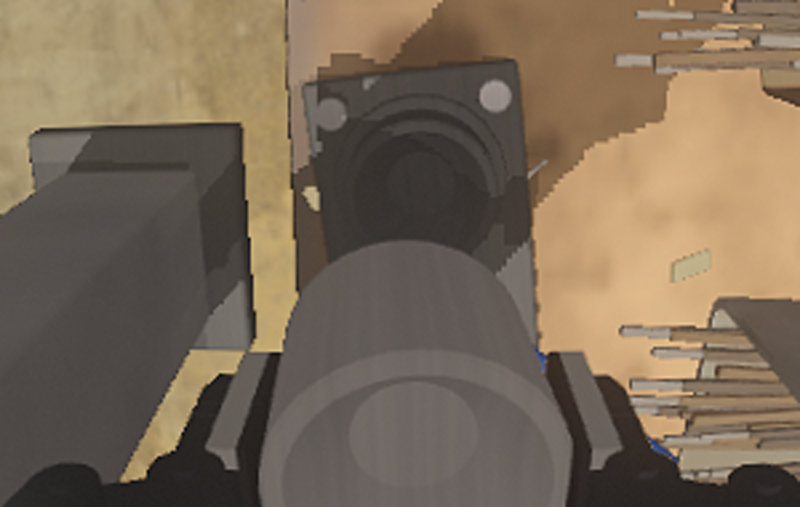

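The picture shows the riser held upright, with the short stand beyond it: dish floor centre at (421,182) and end bolts at (331,114) and (495,96). I'll check the stand position from these.

Run:
```python
from h import *
import pickle
c,im=pickle.load(open("w4.pkl","rb"));f=lambda u,v:(100+u/2.667,110+v/2.667)
print("floor",plane(c,f(421,182),.033).round(4));b=[plane(c,f(*p),.025) for p in((331,114),(495,96))];print(np.round(b,4).tolist())
m=(b[0]+b[1])/2;d=b[1]-b[0];n=np.array([-d[1],d[0],0])/np.linalg.norm(d);print(m.round(4),n.round(3),"short?",(m-n*(.085-.055)).round(4), np.linalg.norm(d))
P=np.array([.433,.3203])
for P in([.433,.3203],[.435,.322]):print([ (2.667*(proj(c,[*P,z])-[100,110])).round(0).tolist() for z in(.05,.033)])
g=cv2.GaussianBlur(cv2.cvtColor(im,6),(3,3),0)[110:210,200:320]
print((2.667*(proj(c,[.433,.3203+.027,.05])-[100,110])).round(), (2.667*(proj(c,[.433-.027,.3203,.05])-[100,110])).round(),(2.667*(proj(c,[.433+.027,.3203,.05])-[100,110])).round())
```

```text
floor [0.4329 0.3229 0.033 ]
[[0.3999, 0.3466, 0.025], [0.4598, 0.3533, 0.025]]
[0.4298 0.3499 0.025 ] [-0.113  0.994  0.   ] short? [0.4332 0.3201 0.025 ] 0.060275630549101
[[421.0, 202.0], [421.0, 189.0]]
[[427.0, 198.0], [427.0, 184.0]]
[422. 125.] [343. 202.] [500. 203.]
```

```bash
python3 -m inch '[[[0.004,0.0015,0.01],[-0.008,0,0],-1],[[0,0,0.025],[0,0,0],-1],[[0,0,0.025],[0,0,0],-1],[[0,0,0.015],[0,0,0],-1],[[0,0,0.01],[0,0,0],-1],[[0,0,0.006],[0,0,0],-1],[[0,0,0.004],[0,0,0],-1],[[0,0,0],[0,0,0],-1],[[0,0,0],[0,0,0],-1]]';python3 -c "
from h import *
st()"
```

```text
clock: 7.62
ee_pos: [0.4354, 0.3224, 0.0747]
ee_rot: [[0.002, 1.0, 0.005], [1.0, -0.002, 0.002], [0.002, 0.005, -1.0]]
force: [0.2, 0.4, -5.1]
opening: 0.0529
finger_force: 64.3
t 7.62 p [0.4354, 0.3224, 0.0747] yaw 1.569 z [0.0052, 0.0025, -1.0] F [0.2, 0.4, -5.1] op 0.0529 ff 64.3 q [0.13, 0.37, -0.95, 1.88, 0.35, 1.06, -0.96]
```

```bash
python3 -m inch '[[[-0.0012,-0.002,0.003],[0,0,0],-1],[[0,0,0.003],[0,0,0],-1],[[0,0,0.003],[0,0,0],-1],[[0,0,0.001],[0,0,0],-1],[[0,0,0],[0,0,0],-1],[[0,0,0],[0,0,0],-1]]';python3 -c "
from h import *
st()"
```

```text
clock: 8.12
ee_pos: [0.4337, 0.3217, 0.0651]
ee_rot: [[0.001, 1.0, 0.006], [1.0, -0.001, 0.003], [0.003, 0.006, -1.0]]
force: [-0.1, -1.0, 4.5]
opening: 0.0528
finger_force: 64.2
t 8.12 p [0.4337, 0.3217, 0.0651] yaw 1.5694 z [0.006, 0.0029, -1.0] F [-0.1, -1.0, 4.5] op 0.0528 ff 64.2 q [0.12, 0.38, -0.94, 1.89, 0.36, 1.04, -0.97]
```

```bash
python3 -m inch '[[[0,0,0.002],[0,0,0],-1],[[0,0,0.001],[0,0,0],-1],[[0,0,0],[0,0,0],-1],[[0,0,0],[0,0,0],-1]]';python3 -c "
from h import *
st()"
```

```text
clock: 8.45
ee_pos: [0.4333, 0.3223, 0.0636]
ee_rot: [[0.001, 1.0, 0.006], [1.0, -0.001, 0.002], [0.002, 0.006, -1.0]]
force: [-5.1, -2.8, 16.8]
opening: 0.0526
finger_force: 59.5
t 8.45 p [0.4333, 0.3223, 0.0636] yaw 1.5699 z [0.006, 0.0024, -1.0] F [-5.1, -2.8, 16.8] op 0.0526 ff 59.5 q [0.12, 0.38, -0.94, 1.89, 0.36, 1.04, -0.97]
```

```bash
python3 -m inch '[[[0,0,-0.001],[0,0,0],1],[[0,0,0],[0,0,0],1],[[0,0,0],[0,0,0],1],[[0,0,0],[0,0,0],1],[[0,0,-0.02],[0,0,0],1],[[0,0,-0.03],[0,0,0],1],[[-0.02,0,-0.03],[0,0,0],1],[[-0.02,0,-0.03],[0,0,0],1],[[-0.02,0,0],[0,0,0],1],[[0,0,0],[0,0,0],1]]';python3 - <<'E'
from h import *
import pickle
st();c=cal("wrist");im=capture("wrist");pickle.dump((c,im),open("w5.pkl","wb"));s=capture("side");pickle.dump((cal("side"),s),open("s5.pkl","wb"))
a=cv2.resize(im[90:300,120:400],(533,400),interpolation=cv2.INTER_CUBIC)
b=cv2.resize(s[205:305,260:330],(267,400),interpolation=cv2.INTER_CUBIC)
cv2.imwrite("pics/w5.png",np.hstack([a,b]))
E
```

```text
clock: 9.28
ee_pos: [0.4341, 0.257, 0.173]
ee_rot: [[0.007, 1.0, 0.007], [1.0, -0.007, -0.001], [-0.001, 0.007, -1.0]]
force: [0.2, -0.8, -0.9]
opening: 0.0854
finger_force: 0.0
t 9.28 p [0.4341, 0.257, 0.173] yaw 1.5641 z [0.0073, -0.0012, -1.0] F [0.2, -0.8, -0.9] op 0.0854 ff 0.0 q [0.37, 0.13, -1.01, 1.86, 0.13, 1.21, -0.69]
```

View pics/w5.png

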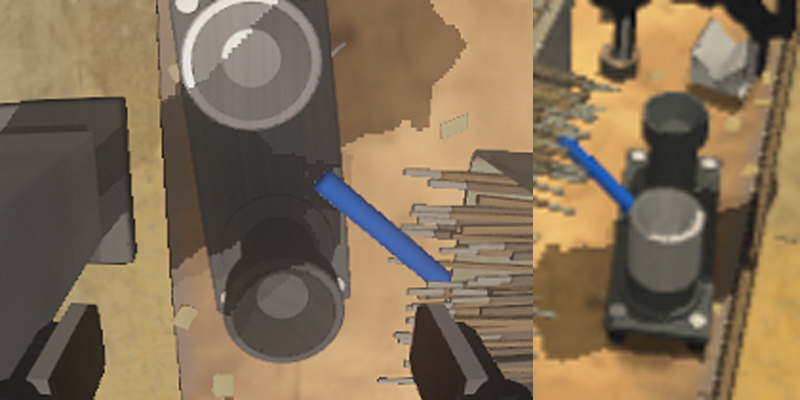

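The picture shows the riser seated and upright: rim centre at (251,59), concentric with the stand. The tall rim is at (284,309). The side crop agrees. I'll work out both seats and the move to the left vee.

Run:
```python
from h import *
import pickle
c,im=pickle.load(open("w5.pkl","rb"));f=lambda u,v:(120+u/1.9036,90+v/1.9048)
r=plane(c,f(251,59),.1);t=plane(c,f(284,309),.1);print(r.round(4),t.round(4),np.degrees(np.arctan2(*(r-t)[[1,0]])),np.linalg.norm(r-t))
# floor of tall (center 283,293)at z=.083, riser floor (251,58)
print(plane(c,f(283,294),.083).round(4),plane(c,f(251,58),.083).round(4))
goto([.4265,.0482,.022],np.radians(79.3))
```

```text
[0.432  0.3226 0.1   ] [0.4455 0.2157 0.1   ] 97.17201223416694 0.10777185038649885
[0.4459 0.214  0.083 ] [0.4319 0.3217 0.083 ]
shift [-0.2118, -0.0059, 0.1494] rows>= 6.2
turn [0.0042, -0.0015, 0.1829] rows>= 1.5
```

```bash
python3 -m inch '[[[-0.035,0,0],[0,0,0],1],[[-0.035,0,0],[0,0,0],1],[[-0.035,0,0],[0,0,0],1],[[-0.035,-0.002,0.02],[0,0,0],1],[[-0.035,-0.002,0.02],[0,0,0],1],[[-0.035,-0.002,0.02],[0.004,-0.001,0],1],[[0,0,0.015],[0,0,0.085],1],[[0,0,0.015],[0,0,0.085],1],[[0,0,0],[0,0,0],1],[[0,0,0],[0,0,0],1]]';python3 -c "
from h import *
st();goto([.4255,.049,.022],np.radians(80))"
```

```text
clock: 10.22
ee_pos: [0.4252, 0.0522, 0.0805]
ee_rot: [[0.166, 0.986, -0.003], [0.986, -0.166, 0.002], [0.002, -0.004, -1.0]]
force: [-0.5, -0.3, 0.9]
opening: 0.0855
finger_force: 0.0
t 10.22 p [0.4252, 0.0522, 0.0805] yaw 1.4038 z [-0.0032, 0.0025, -1.0] F [-0.5, -0.3, 0.9] op 0.0855 ff 0.0 q [0.65, 0.03, -0.83, 2.12, 0.02, 1.0, -0.36]
shift [-0.0032, 0.0011, 0.0584] rows>= 1.4
turn [-0.0036, -0.0019, 0.0075] rows>= 0.1
```

```bash
python3 -m inch '[[[-0.0032,0.001,0.02],[0,0,0.0075],1],[[0,0,0.025],[0,0,0],1],[[0,0,0.0135],[0,0,0],1],[[0,0,0],[0,0,0],1],[[0,0,0],[0,0,0],-1],[[0,0,0],[0,0,0],-1],[[0,0,0],[0,0,0],-1],[[0,0,0],[0,0,0],-1],[[0,0,0],[0,0,0],-1],[[0,0,0],[0,0,0],-1]]';python3 -c "
from h import *
st()"
```

```text
clock: 11.05
ee_pos: [0.4278, 0.048, 0.0245]
ee_rot: [[0.178, 0.984, 0.002], [0.984, -0.178, 0.0], [0.001, 0.002, -1.0]]
force: [-2.6, 0.7, 6.1]
opening: 0.0512
finger_force: 62.2
t 11.05 p [0.4278, 0.048, 0.0245] yaw 1.3923 z [0.0022, 0.0004, -1.0] F [-2.6, 0.7, 6.1] op 0.0512 ff 62.2 q [0.62, 0.14, -0.82, 2.17, 0.14, 0.88, -0.46]
```

```bash
python3 -m inch '[[[0,0,-0.02],[0,0,0],-1],[[0,0,-0.03],[0,0,0],-1],[[0,0,-0.03],[0,0,0],-1],[[0,0,-0.03],[0,0,0],-1],[[0,0,-0.03],[0,0,0],-1],[[0,0,0],[0,0,-0.1],-1],[[0,0,0],[0,0,-0.1],-1],[[0,0,0],[0,0,-0.1],-1],[[0,0,0],[0,0,0],-1],[[0,0,0],[0,0,0],-1]]';python3 -c "
from h import *
st();goto([.4325,.322,.16],1.693)"
```

```text
clock: 11.88
ee_pos: [0.4264, 0.0476, 0.1631]
ee_rot: [[-0.118, 0.993, 0.0], [0.993, 0.118, 0.0], [0.0, 0.0, -1.0]]
force: [0.3, -0.8, -3.3]
opening: 0.0505
finger_force: 65.3
t 11.88 p [0.4264, 0.0476, 0.1631] yaw 1.6895 z [0.0001, 0.0003, -1.0] F [0.3, -0.8, -3.3] op 0.0505 ff 65.3 q [0.67, -0.11, -0.79, 2.03, -0.08, 1.19, 0.04]
shift [0.2718, 0.0386, 0.0031] rows>= 6.6
turn [0.0001, -0.0003, -0.0035] rows>= 0.0
```

```bash
python3 -m inch '[[[0.034,0.0048,0],[0,0,0],-1],[[0.034,0.0048,0],[0,0,0],-1],[[0.034,0.0048,0],[0,0,0],-1],[[0.034,0.0048,0],[0,0,0],-1],[[0.034,0.0048,0],[0,0,0],-1],[[0.034,0.0048,0],[0,0,0],-1],[[0.034,0.0048,0],[0,0,0],-1],[[0.034,0.0048,0],[0,0,0],-1],[[0,0,0],[0,0,0],-1],[[0,0,0],[0,0,0],-1]]';python3 -c "
from h import *
st();goto([.4325,.322,.1085],1.693)"
```

```text
clock: 12.72
ee_pos: [0.4302, 0.3249, 0.1628]
ee_rot: [[-0.124, 0.992, -0.003], [0.992, 0.124, 0.003], [0.003, -0.002, -1.0]]
force: [-0.5, -1.5, -3.9]
opening: 0.0507
finger_force: 65.3
t 12.72 p [0.4302, 0.3249, 0.1628] yaw 1.6951 z [-0.0025, 0.0029, -1.0] F [-0.5, -1.5, -3.9] op 0.0507 ff 65.3 q [0.24, 0.28, -1.06, 1.79, 0.25, 1.22, -0.77]
shift [-0.0034, 0.002, 0.0543] rows>= 1.3
turn [-0.0022, -0.0032, 0.0021] rows>= 0.0
```

```bash
python3 -m inch '[[[-0.0034,0.002,0.01],[-0.002,-0.003,0.002],-1],[[0,0,0.016],[0,0,0],-1],[[0,0,0.01],[0,0,0],-1],[[0,0,0.006],[0,0,0],-1],[[0,0,0],[0,0,0],-1],[[0,0,0],[0,0,0],-1]]';python3 -c "
from h import *
st();goto([.4325,.322,.1085],1.693)"
```

```text
clock: 13.22
ee_pos: [0.4346, 0.3182, 0.121]
ee_rot: [[-0.117, 0.993, 0.002], [0.993, 0.117, -0.002], [-0.003, 0.002, -1.0]]
force: [-0.1, 0.1, -2.8]
opening: 0.0509
finger_force: 65.3
t 13.22 p [0.4346, 0.3182, 0.121] yaw 1.6884 z [0.002, -0.0024, -1.0] F [-0.1, 0.1, -2.8] op 0.0509 ff 65.3 q [0.21, 0.33, -1.03, 1.84, 0.31, 1.15, -0.8]
shift [0.0041, -0.0016, 0.0125] rows>= 0.3
turn [0.0017, 0.0026, -0.0046] rows>= 0.0
```

```bash
python3 -m inch '[[[0.004,-0.0016,0.003],[0.001,0.002,-0.004],-1],[[0,0,0.004],[0,0,0],-1],[[0,0,0.004],[0,0,0],-1],[[0,0,0.0025],[0,0,0],-1],[[0,0,0.001],[0,0,0],-1],[[0,0,0],[0,0,0],-1],[[0,0,0],[0,0,0],-1]]';python3 -c "
from h import *
st();goto([.4325,.322,.1085],1.693)"
```

```text
clock: 13.8
ee_pos: [0.4333, 0.3221, 0.1087]
ee_rot: [[-0.122, 0.993, 0.003], [0.993, 0.122, -0.003], [-0.003, 0.002, -1.0]]
force: [-2.9, -7.3, 13.7]
opening: 0.0507
finger_force: 67.4
t 13.8 p [0.4333, 0.3221, 0.1087] yaw 1.6932 z [0.0028, -0.0026, -1.0] F [-2.9, -7.3, 13.7] op 0.0507 ff 67.4 q [0.19, 0.34, -1.02, 1.85, 0.33, 1.13, -0.82]
shift [0.0, -0.0008, 0.0002] rows>= 0.0
turn [0.0025, 0.0029, 0.0002] rows>= 0.0
```

```bash
python3 -m inch '[[[-0.001,0,0.001],[0,0,0],-1],[[0,0,0],[0,0,0],-1],[[0,0,0],[0,0,0],-1]]';python3 -c "
from h import *
st()";python3 -m inch '[[[0,0,0],[0,0,0],1],[[0,0,0],[0,0,0],1],[[0,0,0],[0,0,0],1],[[0,0,-0.02],[0,0,0],1],[[0,0,-0.03],[0,0,0],1],[[-0.01,0,-0.03],[0,0,0],1],[[-0.03,-0.0,-0.01],[0,0,0],1],[[-0.03,0,0],[0,0,0],1],[[0,0,0],[0,0,0],1],[[0,0,0],[0,0,0],1]]';python3 - <<'E'
from h import *
import pickle
st();c=cal("wrist");im=capture("wrist");pickle.dump((c,im),open("w6.pkl","wb"));s=capture("side");pickle.dump((cal("side"),s),open("s6.pkl","wb"))
goto([.4275,-.1485,.19],np.radians(62.3))
E
```

```text
clock: 14.05
ee_pos: [0.4333, 0.322, 0.1087]
ee_rot: [[-0.122, 0.992, 0.003], [0.992, 0.122, -0.002], [-0.002, 0.003, -1.0]]
force: [-4.8, -6.4, 18.6]
opening: 0.0507
finger_force: 68.1
t 14.05 p [0.4333, 0.322, 0.1087] yaw 1.6936 z [0.0032, -0.0017, -1.0] F [-4.8, -6.4, 18.6] op 0.0507 ff 68.1 q [0.19, 0.34, -1.02, 1.85, 0.33, 1.13, -0.82]
clock: 14.88
ee_pos: [0.442, 0.2501, 0.1956]
ee_rot: [[-0.118, 0.993, 0.002], [0.993, 0.118, -0.001], [-0.002, 0.002, -1.0]]
force: [0.1, 0.6, 0.6]
opening: 0.0853
finger_force: 0.0
t 14.88 p [0.442, 0.2501, 0.1956] yaw 1.689 z [0.0019, -0.0013, -1.0] F [0.1, 0.6, 0.6] op 0.0853 ff 0.0 q [0.44, 0.13, -1.07, 1.82, 0.12, 1.26, -0.54]
shift [-0.3966, -0.0625, 0.0053] rows>= 9.6
turn [0.0008, -0.0006, 0.6067] rows>= 4.9
```

```bash
python3 -m inch '[[[-0.0397,-0.0062,0],[0,0,0],1],[[-0.0397,-0.0062,0],[0,0,0],1],[[-0.0397,-0.0062,0],[0,0,0],1],[[-0.0397,-0.0062,0],[0,0,0],1],[[-0.0397,-0.0062,0],[0,0,0],1],[[-0.0397,-0.0062,0],[0,0,0],1],[[-0.0397,-0.0062,0],[0,0,0],1],[[-0.0397,-0.0062,0],[0,0,0],1],[[-0.0397,-0.0062,0],[0,0,0],1],[[-0.0397,-0.0062,0],[0,0,0],1]]';python3 -m inch '[[[0,0,0.024],[0,0,0.118],1],[[0,0,0.024],[0,0,0.118],1],[[0,0,0.024],[0,0,0.118],1],[[0,0,0.024],[0,0,0.118],1],[[0,0,0.02],[0,0,0.118],1],[[0,0,0],[0,0,0],1],[[0,0,0],[0,0,0],1]]';python3 -c "
from h import *
st();goto([.4285,-.1485,.022],np.radians(63))"
```

```text
clock: 15.82
ee_pos: [0.4285, -0.1496, 0.1954]
ee_rot: [[-0.126, 0.992, 0.001], [0.992, 0.126, 0.0], [0.0, 0.001, -1.0]]
force: [1.7, 0.4, 0.1]
opening: 0.0856
finger_force: 0.0
clock: 16.4
ee_pos: [0.4281, -0.1476, 0.0788]
ee_rot: [[0.445, 0.896, -0.001], [0.896, -0.445, 0.002], [0.002, -0.002, -1.0]]
force: [0.5, -0.5, 0.6]
opening: 0.0856
finger_force: 0.0
t 16.4 p [0.4281, -0.1476, 0.0788] yaw 1.1101 z [-0.0011, 0.0023, -1.0] F [0.5, -0.5, 0.6] op 0.0856 ff 0.0 q [0.89, 0.08, -0.63, 2.08, 0.05, 1.0, -0.23]
shift [-0.0008, 0.0009, 0.0568] rows>= 1.4
turn [-0.0021, -0.0015, 0.0105] rows>= 0.1
```

```bash
python3 -m inch '[[[-0.001,0.001,0.02],[0,0,0.01],1],[[0,0,0.025],[0,0,0],1],[[0,0,0.012],[0,0,0],1],[[0,0,0],[0,0,0],1],[[0,0,0],[0,0,0],-1],[[0,0,0],[0,0,0],-1],[[0,0,0],[0,0,0],-1],[[0,0,0],[0,0,0],-1],[[0,0,0],[0,0,0],-1],[[0,0,0],[0,0,0],-1]]';python3 -c "
from h import *
st()"; python3 -m inch '[[[0,0,-0.02],[0,0,0],-1],[[0,0,-0.03],[0,0,0],-1],[[0,0,-0.03],[0,0,0],-1],[[0,0,-0.03],[0,0,-0.1],-1],[[0,0,-0.03],[0,0,-0.1],-1],[[0,0,0],[0,0,-0.1],-1],[[0,0,0],[0,0,-0.1],-1],[[0,0,0],[0,0,-0.1],-1],[[0,0,0],[0,0,-0.09],-1],[[0,0,0],[0,0,0],-1]]';python3 -c "
from h import *
st();goto([.4457,.213,.165],1.693)"
```

```text
clock: 17.23
ee_pos: [0.4301, -0.151, 0.0246]
ee_rot: [[0.459, 0.889, 0.003], [0.889, -0.459, -0.001], [0.0, 0.004, -1.0]]
force: [-1.0, 1.5, 5.7]
opening: 0.0512
finger_force: 61.8
t 17.23 p [0.4301, -0.151, 0.0246] yaw 1.0944 z [0.0033, -0.0015, -1.0] F [-1.0, 1.5, 5.7] op 0.0512 ff 61.8 q [0.87, 0.17, -0.62, 2.12, 0.13, 0.88, -0.3]
clock: 18.07
ee_pos: [0.4285, -0.1505, 0.1632]
ee_rot: [[-0.116, 0.993, 0.001], [0.993, 0.116, -0.001], [-0.001, 0.001, -1.0]]
force: [-0.9, -0.5, -2.9]
opening: 0.0508
finger_force: 65.2
t 18.07 p [0.4285, -0.1505, 0.1632] yaw 1.6867 z [0.0014, -0.0008, -1.0] F [-0.9, -0.5, -2.9] op 0.0508 ff 65.2 q [0.92, -0.03, -0.62, 1.99, -0.02, 1.18, 0.42]
shift [0.3591, 0.0592, -0.0021] rows>= 8.7
turn [0.0013, 0.0009, -0.0063] rows>= 0.1
```

```bash
python3 -m inch '[[[0.036,0.0059,0],[0,0,0],-1],[[0.036,0.0059,0],[0,0,0],-1],[[0.036,0.0059,0],[0,0,0],-1],[[0.036,0.0059,0],[0,0,0],-1],[[0.036,0.0059,0],[0,0,0],-1],[[0.036,0.0059,0],[0,0,0],-1],[[0.036,0.0059,0],[0,0,0],-1],[[0.036,0.0059,0],[0,0,0],-1],[[0.036,0.0059,0],[0,0,0],-1],[[0.035,0.0059,0],[0,0,-0.006],-1]]';python3 -m inch '[[[0,0,0.012],[0,0,0],-1],[[0,0,0.016],[0,0,0],-1],[[0,0,0.01],[0,0,0],-1],[[0,0,0],[0,0,0],-1],[[0,0,0],[0,0,0],-1],[[0,0,0],[0,0,0],-1]]';python3 -c "
from h import *
st();goto([.4457,.213,.1085],1.693)"
```

```text
clock: 18.9
ee_pos: [0.4466, 0.2143, 0.1633]
ee_rot: [[-0.116, 0.993, 0.003], [0.993, 0.116, -0.001], [-0.001, 0.003, -1.0]]
force: [0.1, -1.1, -4.5]
opening: 0.0508
finger_force: 65.2
clock: 19.4
ee_pos: [0.4473, 0.2123, 0.1253]
ee_rot: [[-0.117, 0.993, 0.002], [0.993, 0.117, -0.0], [-0.0, 0.002, -1.0]]
force: [-1.2, 0.6, -4.3]
opening: 0.051
finger_force: 65.1
t 19.4 p [0.4473, 0.2123, 0.1253] yaw 1.6882 z [0.0019, -0.0001, -1.0] F [-1.2, 0.6, -4.3] op 0.051 ff 65.1 q [0.48, 0.19, -1.05, 1.93, 0.18, 1.12, -0.52]
shift [0.0009, -0.0016, 0.0168] rows>= 0.4
turn [0.0019, 0.0003, -0.0048] rows>= 0.0
```

```bash
python3 -m inch '[[[0.001,-0.0016,0.004],[0.002,0,-0.005],-1],[[0,0,0.005],[0,0,0],-1],[[0,0,0.004],[0,0,0],-1],[[0,0,0.003],[0,0,0],-1],[[0,0,0.002],[0,0,0],-1],[[0,0,0.001],[0,0,0],-1],[[0,0,0],[0,0,0],-1],[[0,0,0],[0,0,0],-1]]';python3 -c "
from h import *
st();goto([.4457,.213,.1085],1.693)"
```

```text
clock: 20.07
ee_pos: [0.4462, 0.2124, 0.1087]
ee_rot: [[-0.123, 0.992, 0.0], [0.992, 0.123, -0.005], [-0.005, -0.0, -1.0]]
force: [-8.4, -9.1, 24.5]
opening: 0.0509
finger_force: 68.6
t 20.07 p [0.4462, 0.2124, 0.1087] yaw 1.6942 z [0.0002, -0.0045, -1.0] F [-8.4, -9.1, 24.5] op 0.0509 ff 68.6 q [0.46, 0.21, -1.04, 1.95, 0.21, 1.1, -0.54]
shift [0.0007, -0.0004, 0.0002] rows>= 0.0
turn [-0.0004, 0.0045, 0.0012] rows>= 0.0
```

```bash
python3 -m inch '[[[0,0,-0.0015],[0,0,0],1],[[0,0,0],[0,0,0],1],[[0,0,0],[0,0,0],1],[[0,0,0],[0,0,0],1],[[0,0,-0.03],[0,0,0],1],[[0,0,-0.03],[0,0,0],1],[[0,0,-0.03],[0,0,0],1],[[-0.038,-0.006,-0.02],[0,0,0],1],[[-0.038,-0.006,-0.01],[0,0,0],1],[[-0.038,-0.006,0],[0,0,0],1]]';python3 -m inch '[[[-0.04,-0.006,0],[0,0,0],1],[[-0.04,-0.0065,0],[0,0,0],1],[[-0.04,-0.0065,0],[0,0,0],1],[[-0.04,-0.0065,0],[0,0,0],1],[[-0.04,-0.0065,0],[0,0,0],1],[[-0.04,-0.0065,0],[0,0,0],1],[[-0.04,-0.0065,0],[0,0,0],1],[[-0.04,-0.0065,0],[0,0,0],1],[[-0.04,-0.0065,0],[0,0,0],1],[[-0.04,-0.0065,0],[0,0,0],1]]';python3 -m inch '[[[0,0,0],[0,0,0.11],1],[[0,0,0],[0,0,0.11],1],[[0,0,0],[0,0,0.11],1],[[0,0,0],[0,0,0.11],1],[[0,0,0],[0,0,0.09],1],[[0,0,0],[0,0,0],1],[[0,0,0],[0,0,0],1]]';python3 - <<'E'
from h import *
import pickle
st();c=cal("wrist");im=capture("wrist");pickle.dump((c,im),open("w7.pkl","wb"))
pickle.dump((cal("side"),capture("side"),cal("scene"),capture("scene")),open("s7.pkl","wb"))
print([proj(c,p).round(0).tolist() for p in([.459,-.2456,.018],[.3886,-.4096,.018])])
h=cv2.cvtColor(im,cv2.COLOR_BGR2HSV);m=(((h[...,1]<60)&(h[...,2]>90))*255).astype(np.uint8);m=cv2.morphologyEx(m,cv2.MORPH_OPEN,np.ones((3,3)))
for k in cv2.findContours(m,0,1)[0]:
    if cv2.contourArea(k)>400:
        bx=cv2.boxPoints(cv2.minAreaRect(k));print(cv2.contourArea(k),bx.round(1).tolist());P=np.array([plane(c,p,.018) for p in bx]);print(P.round(4)[:,:2].tolist(),P.mean(0).round(4))
E
```

```text
clock: 20.9
ee_pos: [0.4428, 0.0996, 0.2291]
ee_rot: [[-0.127, 0.992, 0.004], [0.992, 0.127, -0.001], [-0.001, 0.004, -1.0]]
force: [1.4, -0.4, -1.3]
opening: 0.0853
finger_force: 0.0
clock: 21.73
ee_pos: [0.4266, -0.3071, 0.2261]
ee_rot: [[-0.124, 0.992, -0.001], [0.992, 0.124, -0.0], [0.0, -0.001, -1.0]]
force: [0.8, -0.0, 0.7]
opening: 0.0853
finger_force: 0.0
clock: 22.32
ee_pos: [0.427, -0.3051, 0.2261]
ee_rot: [[0.392, 0.92, -0.001], [0.92, -0.392, 0.0], [-0.0, -0.001, -1.0]]
force: [0.5, -0.8, -0.1]
opening: 0.0853
finger_force: 0.0
t 22.32 p [0.427, -0.3051, 0.2261] yaw 1.1676 z [-0.0014, 0.0002, -1.0] F [0.5, -0.8, -0.1] op 0.0853 ff 0.0 q [1.01, 0.08, -0.46, 1.75, 0.04, 1.32, 0.14]
[[261.0, 110.0], [260.0, 247.0]]
3755.5 [[242.60000610351562, 245.60000610351562], [246.8000030517578, 108.0999984741211], [276.5, 109.0], [272.29998779296875, 246.5]]
[[0.368, -0.3981], [0.4444, -0.2366], [0.4759, -0.251], [0.4041, -0.415]] [ 0.4231 -0.3252  0.018 ]
1072.0 [[460.5, 59.70000076293945], [510.8999938964844, 49.599998474121094], [516.2000122070312, 76.0], [465.79998779296875, 86.0]]
[[0.7453, -0.2694], [0.863, -0.2763], [0.8602, -0.3182], [0.7416, -0.3066]] [ 0.8025 -0.2926  0.018 ]
1433.0 [[445.0, 0.0], [511.0, 0.0], [511.0, 39.0], [445.0, 39.0]]
[[0.7553, -0.184], [0.9053, -0.1997], [0.8709, -0.2604], [0.7292, -0.2364]] [ 0.8152 -0.2201  0.018 ]
1580.5 [[309.70001220703125, 32.5], [332.5, -4.0], [412.5, 46.0], [389.70001220703125, 82.5]]
[[0.5481, -0.18], [0.5941, -0.1449], [0.6726, -0.2337], [0.6219, -0.2689]] [ 0.6092 -0.2069  0.018 ]
5100.0 [[-0.0, 0.0], [56.0, 0.0], [56.0, 191.0], [0.0, 191.0]]
[[0.1706, 0.113], [0.2708, 0.0277], [0.1446, -0.2188], [0.0208, -0.1653]] [ 0.1517 -0.0609  0.018 ]
```

```bash
python3 -c "
from h import *
goto([.425,-.3212,.003],1.143)"
```

```text
shift [-0.0154, 0.0047, 0.2234] rows>= 5.4
turn [-0.001, 0.0005, 0.0236] rows>= 0.2
```

```bash
python3 -m inch '[[[-0.0154,0.0047,0.03],[0,0,0.024],1],[[0,0,0.035],[0,0,0],1],[[0,0,0.035],[0,0,0],1],[[0,0,0.035],[0,0,0],1],[[0,0,0.03],[0,0,0],1],[[0,0,0.02],[0,0,0],1],[[0,0,0],[0,0,0],1],[[0,0,0],[0,0,0],1]]';python3 -c "
from h import *
st();goto([.425,-.3212,.003],1.143)"
```

```text
clock: 23.13
ee_pos: [0.4246, -0.3208, 0.041]
ee_rot: [[0.416, 0.909, -0.002], [0.909, -0.416, 0.001], [0.0, -0.003, -1.0]]
force: [0.8, -0.6, 0.5]
opening: 0.0855
finger_force: 0.0
t 23.13 p [0.4246, -0.3208, 0.041] yaw 1.1416 z [-0.0024, 0.0014, -1.0] F [0.8, -0.6, 0.5] op 0.0855 ff 0.0 q [0.99, 0.29, -0.44, 1.93, 0.15, 0.96, 0.05]
shift [-0.0002, 0.0007, 0.038] rows>= 0.9
turn [-0.0028, -0.0003, -0.0014] rows>= 0.0
```

```bash
python3 -m inch '[[[0,0.0007,0.02],[-0.003,0,0],1],[[0,0,0.012],[0,0,0],1],[[0,0,0.006],[0,0,0],1],[[0,0,0],[0,0,0],1],[[0,0,0],[0,0,0],-1],[[0,0,0],[0,0,0],-1],[[0,0,0],[0,0,0],-1],[[0,0,0],[0,0,0],-1],[[0,0,0],[0,0,0],-1],[[0,0,0],[0,0,0],-1]]';python3 -m inch '[[[0,0,0],[0,0,0],-1],[[0,0,0],[0,0,0],-1],[[0,0,0],[0,0,0],-1]]';python3 -c "
from h import *
st()"
```

```text
clock: 23.97
ee_pos: [0.4264, -0.3221, 0.0046]
ee_rot: [[0.417, 0.909, 0.003], [0.909, -0.417, -0.003], [-0.001, 0.004, -1.0]]
force: [-1.7, 0.5, 7.0]
opening: 0.0344
finger_force: 59.6
clock: 24.22
ee_pos: [0.4264, -0.3221, 0.0046]
ee_rot: [[0.417, 0.909, 0.003], [0.909, -0.417, -0.003], [-0.001, 0.004, -1.0]]
force: [-0.4, 0.5, 7.4]
opening: 0.0344
finger_force: 59.6
t 24.22 p [0.4264, -0.3221, 0.0046] yaw 1.141 z [0.003, -0.0027, -1.0] F [-0.4, 0.5, 7.4] op 0.0344 ff 59.6 q [0.97, 0.34, -0.43, 1.95, 0.18, 0.88, 0.02]
```

```bash
python3 -m inch '[[[0,0,-0.02],[0,0,0],-1],[[0,0,-0.03],[0,0,0],-1],[[0,0,-0.035],[0,0,0],-1],[[0,0,-0.035],[0,0,-0.1],-1],[[0,0,-0.035],[0,0,-0.1],-1],[[0,0,-0.035],[0,0,-0.12],-1],[[0,0,-0.02],[0,0,-0.12],-1],[[0,0,0],[0,0,-0.112],-1],[[0,0,0],[0,0,0],-1],[[0,0,0],[0,0,0],-1]]';python3 - <<'E'
from h import *
import pickle
st();c=cal("wrist");s=get_state();im=capture("wrist");pickle.dump((c,im),open("w8.pkl","wb"))
R=np.array(s["ee_rot"]);e=np.array(s["ee_pos"]);za=e[2]+.0134
h=cv2.cvtColor(im,cv2.COLOR_BGR2HSV);m=(((h[...,1]<60)&(h[...,2]>80))*255).astype(np.uint8);m[:,:150]=0;m[:,360:]=0;m=cv2.morphologyEx(m,cv2.MORPH_OPEN,np.ones((3,3)))
print([proj(c,e+R@np.array([x,0,-.0134])).round(0).tolist() for x in(-.05,0,.085)])
for k in cv2.findContours(m,0,1)[0]:
    if cv2.contourArea(k)>400:
        bx=cv2.boxPoints(cv2.minAreaRect(k));print(cv2.contourArea(k),bx.round(1).tolist());P=np.array([R.T@(plane(c,p,za)-e) for p in bx]);print(P.round(4)[:,:2].tolist())
goto([.439,.267,.2],1.693)
E
```

```text
clock: 25.05
ee_pos: [0.4241, -0.3206, 0.2118]
ee_rot: [[-0.118, 0.993, -0.001], [0.993, 0.118, 0.001], [0.001, -0.001, -1.0]]
force: [0.2, -0.2, -6.4]
opening: 0.034
finger_force: 62.3
t 25.05 p [0.4241, -0.3206, 0.2118] yaw 1.6895 z [-0.0009, 0.0006, -1.0] F [0.2, -0.2, -6.4] op 0.034 ff 62.3 q [1.07, 0.11, -0.5, 1.76, 0.05, 1.29, 0.67]
[[256.0, 335.0], [256.0, 267.0], [257.0, 93.0]]
18812.0 [[200.0, 89.0], [309.0, 89.0], [309.0, 340.0], [200.0, 340.0]]
[[0.0871, -0.0246], [0.0871, 0.0225], [-0.0562, 0.0328], [-0.0564, -0.0348]]
668.5 [[150.0, 47.0], [194.0, 47.0], [194.0, 75.0], [150.0, 75.0]]
[[0.1079, -0.0473], [0.106, -0.0271], [0.0934, -0.0272], [0.0949, -0.0474]]
shift [0.5816, 0.0846, 0.0121] rows>= 14.1
turn [-0.0013, -0.0013, -0.0034] rows>= 0.0
```

```bash
python3 -m inch '[[[0.0386,0.0056,0],[0,0,0],-1],[[0.0386,0.0056,0],[0,0,0],-1],[[0.0386,0.0056,0],[0,0,0],-1],[[0.0386,0.0056,0],[0,0,0],-1],[[0.0386,0.0056,0],[0,0,0],-1],[[0.0386,0.0056,0],[0,0,0],-1],[[0.0386,0.0056,0],[0,0,0],-1],[[0.0386,0.0056,0],[0,0,0],-1],[[0.0386,0.0056,0],[0,0,0],-1],[[0.0386,0.0056,0],[0,0,0],-1]]';python3 -m inch '[[[0.0386,0.0056,0],[0,0,0],-1],[[0.0386,0.0056,0],[0,0,0],-1],[[0.0386,0.0056,0],[0,0,0],-1],[[0.0386,0.0056,0],[0,0,0],-1],[[0.037,0.0056,0.005],[0,0,0],-1],[[0,0,0.01],[0,0,0],-1],[[0,0,0.02],[0,0,0],-1],[[0,0,0],[0,0,0],-1],[[0,0,0],[0,0,0],-1]]';python3 -c "
from h import *
st();goto([.440,.265,.126],1.69)"
```

```text
clock: 25.93
ee_pos: [0.4324, 0.0704, 0.2117]
ee_rot: [[-0.119, 0.993, -0.0], [0.993, 0.119, -0.002], [-0.002, -0.001, -1.0]]
force: [1.7, -0.7, -6.2]
opening: 0.0342
finger_force: 62.3
clock: 26.68
ee_pos: [0.437, 0.2607, 0.1758]
ee_rot: [[-0.121, 0.993, -0.003], [0.993, 0.121, -0.003], [-0.003, -0.003, -1.0]]
force: [-0.1, 0.1, -5.8]
opening: 0.0341
finger_force: 62.0
t 26.68 p [0.437, 0.2607, 0.1758] yaw 1.6916 z [-0.003, -0.003, -1.0] F [-0.1, 0.1, -5.8] op 0.0341 ff 62.0 q [0.5, 0.21, -1.19, 1.84, 0.2, 1.24, -0.63]
shift [0.004, 0.0037, 0.0498] rows>= 1.2
turn [-0.0033, 0.0026, 0.0016] rows>= 0.0
```

```bash
python3 -m inch '[[[0.004,0.0037,0.01],[-0.003,0.003,0],-1],[[0,0,0.015],[0,0,0],-1],[[0,0,0.01],[0,0,0],-1],[[0,0,0.005],[0,0,0],-1],[[0,0,0],[0,0,0],-1],[[0,0,0],[0,0,0],-1]]';python3 -c "
from h import *
st();goto([.440,.265,.124],1.69)"
```

```text
clock: 27.18
ee_pos: [0.442, 0.2661, 0.1381]
ee_rot: [[-0.121, 0.993, 0.005], [0.993, 0.121, 0.002], [0.001, 0.005, -1.0]]
force: [-0.6, 0.4, -5.2]
opening: 0.0342
finger_force: 62.3
t 27.18 p [0.442, 0.2661, 0.1381] yaw 1.6919 z [0.0047, 0.0016, -1.0] F [-0.6, 0.4, -5.2] op 0.0342 ff 62.3 q [0.44, 0.27, -1.16, 1.87, 0.27, 1.17, -0.69]
shift [-0.0009, -0.0022, 0.0141] rows>= 0.3
turn [0.0048, -0.001, 0.0019] rows>= 0.0
```

```bash
python3 -m inch '[[[-0.001,-0.0022,0.003],[0.003,0,0],-1],[[0,0,0.004],[0,0,0],-1],[[0,0,0.003],[0,0,0],-1],[[0,0,0.002],[0,0,0],-1],[[0,0,0.001],[0,0,0],-1],[[0,0,0],[0,0,0],-1],[[0,0,0],[0,0,0],-1]]';python3 -c "
from h import *
st();goto([.440,.265,.124],1.69)"
```

```text
clock: 27.77
ee_pos: [0.4397, 0.2652, 0.1247]
ee_rot: [[-0.122, 0.993, 0.001], [0.993, 0.122, 0.001], [0.001, 0.001, -1.0]]
force: [-1.0, -0.3, -5.3]
opening: 0.0343
finger_force: 62.6
t 27.77 p [0.4397, 0.2652, 0.1247] yaw 1.6928 z [0.0012, 0.0013, -1.0] F [-1.0, -0.3, -5.3] op 0.0343 ff 62.6 q [0.43, 0.29, -1.15, 1.89, 0.29, 1.15, -0.7]
shift [-0.0002, 0.0003, 0.0007] rows>= 0.0
turn [0.0013, -0.0011, 0.0028] rows>= 0.0
```

```bash
python3 -m inch '[[[0,0,0.0015],[0,0,0],-1],[[0,0,0.001],[0,0,0],-1],[[0,0,0],[0,0,0],-1],[[0,0,0],[0,0,0],-1]]';python3 -c "
from h import *
st()"
```

```text
clock: 28.1
ee_pos: [0.44, 0.2653, 0.1243]
ee_rot: [[-0.121, 0.993, 0.002], [0.993, 0.121, -0.0], [-0.0, 0.002, -1.0]]
force: [-5.5, -5.7, 12.8]
opening: 0.0343
finger_force: 64.4
t 28.1 p [0.44, 0.2653, 0.1243] yaw 1.6922 z [0.0017, -0.0002, -1.0] F [-5.5, -5.7, 12.8] op 0.0343 ff 64.4 q [0.43, 0.29, -1.15, 1.89, 0.29, 1.15, -0.7]
```

Contact came at 0.1243 m, against 0.1241 predicted, so the tube is in the vees. I'll release it, back off straight up and look.

```bash
python3 -m inch '[[[0,0,-0.001],[0,0,0],1],[[0,0,0],[0,0,0],1],[[0,0,0],[0,0,0],1],[[0,0,0],[0,0,0],1],[[0,0,-0.01],[0,0,0],1],[[0,0,-0.025],[0,0,0],1],[[0,0,-0.03],[0,0,0],1],[[0,0,-0.035],[0,0,0],1],[[0,0,-0.035],[0,0,0],1],[[0,0,-0.035],[0,0,0],1]]';python3 -m inch '[[[-0.04,0,0],[0,0,0],1],[[-0.04,0,0],[0,0,0],1],[[0,0,0],[0,0,0],1],[[0,0,0],[0,0,0],1]]';python3 - <<'E'
from h import *
st();c=cal("wrist");w=capture("wrist");s=capture("side");g=capture("scene")
sc,sd=cal("scene"),cal("side")
C=[.439,.266,.1]
def crop(im,c,k):
    u,v=proj(c,C).astype(int);return cv2.resize(im[v-k:v+k,u-k:u+k],(390,390),interpolation=cv2.INTER_CUBIC)
u,v=proj(c,C).astype(int);print(u,v,proj(sc,C),proj(sd,C))
v0=min(max(v-95,0),384-190);u0=u-127;W=cv2.resize(w[v0:v0+190,u0:u0+254],(520,390),interpolation=cv2.INTER_CUBIC)
r=cv2.resize(np.vstack([crop(g,sc,45),crop(s,sd,45)]),(280,560));L=np.zeros((560,520,3),np.uint8);L[:390]=W
cv2.imwrite("pics/final.png",np.hstack([L,r]));print(u0,v0)
import pickle;pickle.dump((c,w,s,g),open("w9.pkl","wb"))
E
```

```text
clock: 28.93
ee_pos: [0.4391, 0.2654, 0.2955]
ee_rot: [[-0.123, 0.992, 0.002], [0.992, 0.123, 0.001], [0.001, 0.002, -1.0]]
force: [0.9, 0.1, 0.7]
opening: 0.0857
finger_force: 0.0
clock: 29.27
ee_pos: [0.4502, 0.1827, 0.2937]
ee_rot: [[-0.115, 0.993, 0.003], [0.993, 0.115, -0.001], [-0.001, 0.003, -1.0]]
force: [-0.2, 0.9, 0.0]
opening: 0.0854
finger_force: 0.0
t 29.27 p [0.4502, 0.1827, 0.2937] yaw 1.6864 z [0.003, -0.0006, -1.0] F [-0.2, 0.9, 0.0] op 0.0854 ff 0.0 q [0.77, -0.05, -1.15, 1.72, -0.05, 1.44, -0.26]
253 96 [132.83435198 204.04655537] [296.02172987 245.13108766]
126 1
```

View pics/final.png

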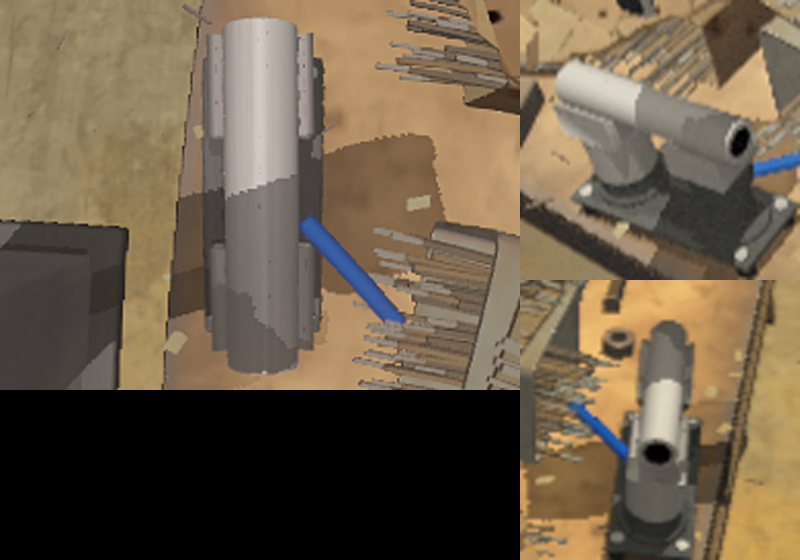

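The last picture shows the wrist view with both vees in line, at (260,85) and (260,300), and the tube along them from row 18 to row 372. It sticks out about 15 px at one end and 22 px at the other, so it's roughly 2 mm off centre. The scene and side crops show it level with everything seated, and the robot is clear.

```bash
python3 -c "
from bench import *
print(hand_in())"
```

```text
the job is handed in; nothing more can be done
None
```

The rest is built as asked and handed in at about 29 s: the riser is on the short stand, a vee head is on the riser and the other on the tall stand, and the tube lies level along both, about 2 mm off centre, with the robot clear.

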